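Demould a potted heat-sink module and hold it in the drilling jig's corner

TASK

Lift the potted module with the finned heat sink out of its mould and carry it to the drilling jig. Seat it flat on the jig plate and press it into the corner, its long side flush against the long fence and its short end against the end stop, so that it touches both at once. Finish while still holding it pressed there, ready for me to close the clamp; do not drop it on the way, and leave everything else where it lies.

Things in the scene. Friction and masses are not known exactly. Their poses are not given: they have to be found in the camera images.
- heatsink (a point): Centre of the finned aluminium heat sink, 50 (x) x 40 (y) x 44 mm high, fins along x, on the loose potted module (0.24 kg) to be moved. Below it is the module's black resin base, 76 x 50 x 16 mm, its top 22 mm and underside 38 mm below this point. x along the length, y across (grip along y, fingertips above the base), z up; half a turn is the same. 9 mm studs on the base at x = +-31 mm.
- mould_finned: Aluminium mould holding the finned module, fixed: block 104 (x) x 78 (y) x 26 mm high, origin at the centre of its underside. Open cavity 79 x 53 mm, 16 mm deep; the module's base sits in it flush with the mould's top, 1.5 mm clear all round, not stuck; the heat sink stands above. It may be in either of the two mould places.
- jig: Drilling jig, fixed: smooth, slightly oiled dark steel plate 220 (x) x 180 (y) x 12 mm thick, origin at the centre of its underside. On it stand two low fences (tops 24 mm above the bench) and, on the diagonal at the opposite (-x, -y) side, a drawn-back push clamp (nose about 30 mm off the seated module's near corner, raised handle up to 85 mm above the bench).
- corner (a point): Jig corner on the plate's top face (12 mm above the bench), where the lines of the fences' inner faces meet; axes as the jig's. The long fence's face runs along jig x and looks to -y; the end stop's runs along jig y and looks to -x. A module seated here, long side on the long fence, has its centre 38 mm to -x and 25 mm to -y. The jig's origin is 75 mm to -x, 60 mm to -y.
- long_fence: The long fence: steel bar 150 mm along jig x, 14 mm thick, 12 mm high; rigid, smooth and slightly oiled. Origin at the centre of its underside. It ends 8 mm short of the corner (chip relief).
- end_stop: The end stop: steel bar 82 mm along jig y, 14 mm thick, 12 mm high; rigid, smooth and slightly oiled. Origin at the centre of its underside. It ends 8 mm short of the corner.
- choke: The other potted module, to be left in its mould (same kind of mould): same black base, but with a round aluminium can of 40 mm diameter, 26 mm high, no fins. Origin at the centre of its underside.
- hex_key: Dark steel hex key, 5 mm thick, 77 mm long, lying on the jig plate on its -y side; leave it. Origin at about the middle of its long leg.
- multimeter: Black handheld multimeter, 160 x 78 x 43 mm, lying on the bench beside the jig; leave it. Origin at the centre of its underside.
- solder_reel: Reel of solder, 62 mm diameter, 48 mm high, standing; leave it. Origin at the centre of its underside.
- screwdriver: Screwdriver with a black handle, lying on the bench; leave it. Origin under its middle.
- mixing_cup: White resin mixing cup, 68 mm diameter, 75 mm high; leave it. Origin at the centre of its underside.
- cleaner: Clear bottle of cleaner, 56 mm diameter, 110 mm high; leave it. Origin at the centre of its underside.
Things that resemble listed ones, but are neither listed nor needed, are in the scene too. Leave any orange or red look-alike of the part that bears heatsink alone.

How it is judged:
By the outcome, as a careful person would: the job done as asked, in the order asked, and still so for the second after the job is handed in, while the arm keeps its last pose, push and grip.
It also fails if it takes over 45 s, if anything falls off the work surface, if the arm or the gripper's body presses on something with over 40 N, if the wrist force passes 120 N, or if a joint passes its speed limit or range.

ROBOT

A 6-joint arm with a two-finger parallel gripper is mounted at the origin on the work surface. World frame = base frame: x ahead of the robot, y to its left, z up, the work surface at z = 0. Lengths are in mm, angles in degrees, forces in N, time in s.
With the tool pointing down it reaches from about 300 to 850 mm from the base axis. Payload 4.2 kg.
Tool frame: the origin (TCP) lies between the finger pads; the fingertips stand 11 mm ahead of it and the grasp point (between the pads) lies 8 mm behind it (env.tips_ahead is the distance from the TCP to the fingertips, in mm); z points along the fingers, y is the line along which they close (so a half turn about z gives the same grasp; the last joint's range is limited). The gripper opens to 91 mm and grips with 3 to 60 N. Pads are 32 mm wide; open, the fingers measure 118 mm over their backs; the gripper's body (76 mm by 178 mm) begins 60 mm behind the grasp point.
Start: joints at [-68.927, 18.312, 89.639, -0, 72.044, -1.146], TCP at [217.442, -532.317, 224.976] pointing down, gripper open.
Joint ranges: [-177.97, 177.97], [-48.28, 115.42], [12.27, 149.76], [-77.06, 257.06], [2.81, 150.46], [-146.56, 146.56]. Speed limits (degrees/s): [147.25, 147.25, 180, 180, 180, 180].

INTERFACE

Orientations are given as [roll, pitch, yaw] about the fixed x, y, z axes, in that order (R = Rz(yaw) Ry(pitch) Rx(roll)).
In Python, from workcell import env, cams gives the robot as it stands.
- The arm moves only by the tool step_arm, never from a script. Its arguments are lists of equal length, an entry for each row: "linear": the shift along the tool's x, y, z in units of 30 cm (1.0 is 30 cm), a list of three; "turn": the turn about the tool's z in units of 360 degrees (1.0 is 360 degrees). In form: {"linear": [[tx, ty, tz], ...], "turn": [turn, ...]}. A call has 1 to 20 rows; each row is the pose to reach, as a shift and turn from the pose commanded when the call began, along the tool's axes at that moment, turning the shorter way round; what a row does not reach only later rows make up. A row lasts 1/8 s, in which the tool goes at most 62.5 mm and 10.7 degrees, less where a joint would pass 70% of its speed; a pose out of reach is approached as far as the arm can. A call with a number of a shift or a turn outside -1 to 1 is refused whole. A call with a gripper value outside its range is refused whole. "fingers" is the closure, from -1 (fully open) to 1 (shut), so that 0 is half open, set as the call begins (left out, the last holds). The fingers move at their own pace and stop on an object; "force" is the grip in N (left out, the last holds). Time passes only in rows, so rows that repeat a pose let the fingers close. It gives the time, the measured TCP pose, the force, the opening and the grip force at its end, in the units of the state.
- env.state(): the state, without advancing time (a new reading comes with each control period).
- cams.grab_frame(name): name is "scene" or "top" or "wrist"; returns a dict with "color" (384x512x3 uint8, blue, green, red), "fx", "fy", "cx", "cy" (pixels), "extrinsics" (4x4, takes a point from camera to world coordinates); the wrist camera has in their place "tool_from_camera" (4x4, takes a point from camera to tool coordinates, whose origin is the TCP and whose axes are the flange's). Camera axes: x right, y down, z forward; pixel columns grow to the right and rows downward; lengths in mm; the calibration is good to about 2 mm. A picture is of the moment at which its call begins: read the wrist's pose just before it. There is no depth.
- env.job_done(): hands the job in; it is judged then, once.
The state is a dict: "time_s": time; "qpos": joint angles; "qvel": joint speeds; "effort": joint torques, N m; "ee_pos": TCP position; "ee_rot": TCP orientation; "force": force on the tool from outside, world axes, zero at the start; "torque": the same for the moment, N m; "gripper_width": finger opening in mm; "gripper_force": force on a finger pad.
Only numpy, scipy, OpenCV 4.12 (cv2) and the standard library are available. Lean on these libraries where they do the work, as an engineer would, in place of code of your own. Each camera call takes 0.05 s, during which the arm holds its last target. There are 200 camera calls.

## Working session

There is one attempt and no reset: what is moved stays moved. The work goes in short steps, Python scripts to look and compute and a tool call to move; the robot and the scene stay as the last step left them, time stands still between calls to the robot, and variables do not carry over. Pictures are saved under pics/ and viewed, at most 10 in all, crops included, and the job is handed in when it is done.

Besides the shell and the picture viewer there is one more tool, called after "Call:" as name(argument=value, ...) on one line, values as JSON. step_arm: Moves the arm, as the interface text tells. Its arguments: {"type":"object","properties":{"linear":{"type":"array"},"turn":{"type":"array"},"fingers":{"type":"number"},"force":{"type":"number"}},"required":["linear","turn"]}

```bash
mkdir -p pics && ls && python3 - <<'E'
from workcell import env, cams
import cv2, numpy as np
print(env.state())
for n in ("top","scene"):
    f=cams.grab_frame(n); cv2.imwrite(f"pics/{n}0.png",cv2.resize(f["color"],(800,600),interpolation=cv2.INTER_CUBIC))
    cv2.imwrite(f"{n}_raw.png",f["color"]); np.savez(f"{n}.npz",E=f["extrinsics"],k=[f["fx"],f["fy"],f["cx"],f["cy"]]); print(n,f["fx"],f["fy"],f["cx"],f["cy"],f["extrinsics"])
f=cams.grab_frame("wrist");print(f["tool_from_camera"],f["fx"],f["cx"],f["cy"])
E
```

```text
pics
{'time_s': 0.0, 'qpos': array([-6.89298091e+01,  1.83498027e+01,  8.97057430e+01, -6.37602581e-04,
        7.20433142e+01, -1.14612499e+00]), 'qvel': array([ 0.07729313, -0.09765776, -0.05432806,  0.03917806,  0.12070525,
        0.02409987]), 'effort': array([ 3.02520784e-03, -4.12449253e+01, -2.31977105e+01,  7.27911503e-02,
        4.57424275e-02, -1.35015953e-04]), 'ee_pos': array([ 217.2326358 , -531.86648638,  224.14318243]), 'ee_rot': array([-1.79901148e+02, -1.37134396e-03,  2.22165118e+01]), 'force': array([ 0.20766832, -0.13209177,  0.43500733]), 'torque': array([-0.03967667, -0.00377789,  0.03921002]), 'gripper_force': 0.0, 'gripper_width': 91.14161686470311}
top 404.42724909038463 404.42724909038463 255.8120371782778 198.27899440637475 [[ 6.88562222e-02 -9.71142418e-01  2.28344532e-01  3.67034425e+02]
 [-9.97604558e-01 -6.55055149e-02  2.22299912e-02 -1.18200671e+01]
 [-6.63066128e-03 -2.29328219e-01 -9.73326565e-01  1.07387971e+03]
 [ 0.00000000e+00  0.00000000e+00  0.00000000e+00  1.00000000e+00]]
scene 478.88380536865367 478.88380536865367 245.67599383210552 198.17104992091055 [[-6.90893546e-01  6.06556642e-01 -3.93389309e-01  1.18594578e+03]
 [ 7.22805555e-01  5.68416010e-01 -3.93008103e-01  5.76136719e+02]
 [-1.47728943e-02 -5.55870739e-01 -8.31137463e-01  1.30249203e+03]
 [ 0.00000000e+00  0.00000000e+00  0.00000000e+00  1.00000000e+00]]
[[-3.32038574e-04 -9.57435355e-01 -2.88647589e-01  8.08264784e+01]
 [ 9.99999782e-01 -1.53241342e-04 -6.42027963e-04  2.20822474e-01]
 [ 5.70467527e-04 -2.88647739e-01  9.57435197e-01 -1.58969183e+02]
 [ 0.00000000e+00  0.00000000e+00  0.00000000e+00  1.00000000e+00]] 279.03855801574656 255.46688075296234 193.612016005413
```

View pics/top0.png

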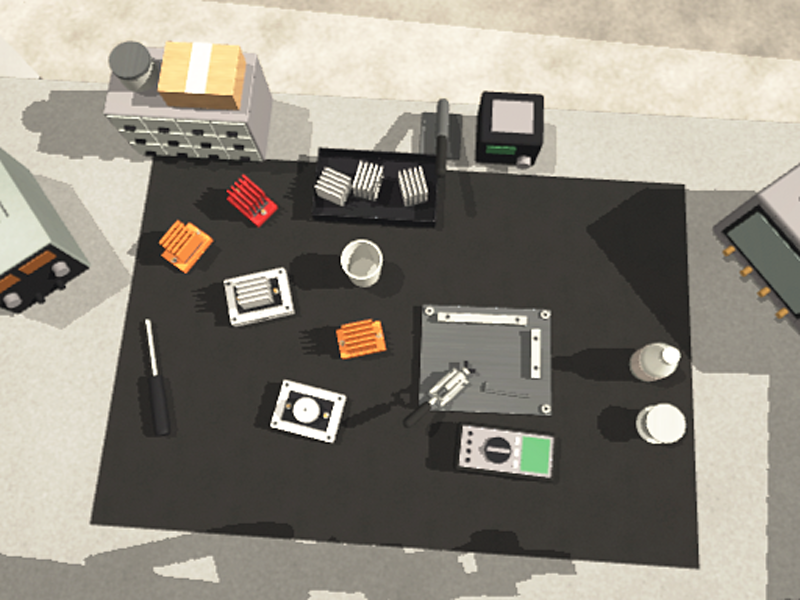

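View pics/scene0.png

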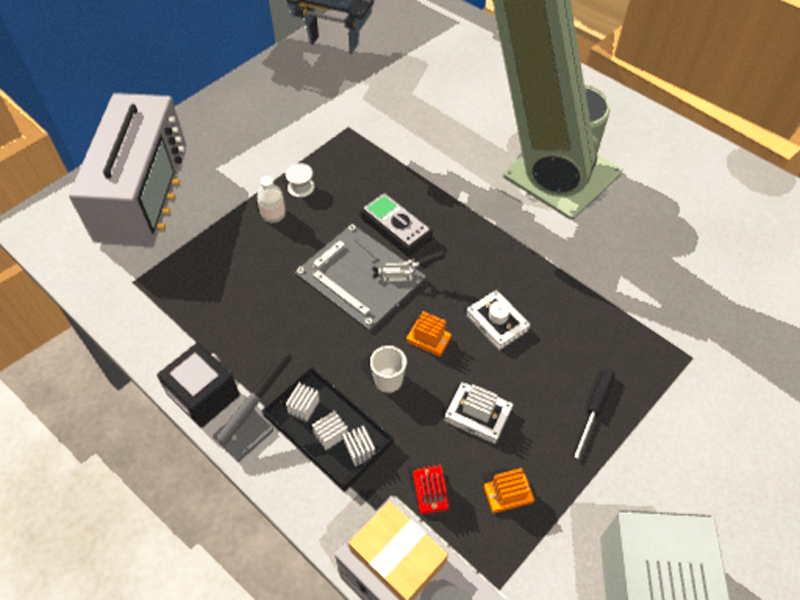

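The top view shows the finned mould at (259,296), the choke mould at (308,410), and the jig at (485,360). The long fence is at (482,319) and the end stop at (535,354), so the corner is at the upper right. The scene view agrees; the orange and red decoys are elsewhere.

```bash
cat > h.py <<'E'
import cv2, numpy as np
def load(n):
    d=np.load(n+".npz"); return cv2.imread(n+"_raw.png"),d["E"],d["k"]
def cast(uv,E,k,z):
    uv=np.atleast_2d(uv).astype(float)
    d=np.c_[(uv[:,0]-k[2])/k[0],(uv[:,1]-k[3])/k[1],np.ones(len(uv))]@E[:3,:3].T
    return E[:3,3]+d*((z-E[2,3])/d[:,2])[:,None]
def proj(P,E,k):
    c=(np.atleast_2d(P)-E[:3,3])@E[:3,:3]; return np.c_[k[0]*c[:,0]/c[:,2]+k[2],k[1]*c[:,1]/c[:,2]+k[3]]
def rect(uv,E,k,z):
    P=cast(uv,E,k,z)[:,:2].astype(np.float32); (c,s,a)=cv2.minAreaRect(P)
    if s[0]<s[1]: a+=90; s=s[::-1]
    return np.round(c,1),np.round(s,1),round((a+90)%180-90,1)
E
python3 - <<'E'
from h import *
for n in("top","scene"):
    im,E,k=load(n); hsv=cv2.cvtColor(im,cv2.COLOR_BGR2HSV)
    m=((hsv[...,2]>165)&(hsv[...,1]<40)).astype(np.uint8)
    N,L,S,C=cv2.connectedComponentsWithStats(m)
    for i in range(1,N):
        if 40<S[i,4]<4000:
            w=cast(C[i],E,k,25)[0]
            if 250<w[0]<750 and abs(w[1])<500:
                cs,_=cv2.findContours((L==i).astype(np.uint8),cv2.RETR_EXTERNAL,cv2.CHAIN_APPROX_NONE)
                uv=cs[0][:,0]
                print(n,C[i].round(),S[i,4],rect(uv,E,k,25))
im,E,k=load("top")
a=im[185:270,260:360]; b=im[165:215,135:195]
cv2.imwrite("pics/c1.png",np.hstack([cv2.resize(a,(560,476),interpolation=cv2.INTER_CUBIC)]))
E
```

```text
top [231. 168.] 416 (array([698.2,  83.9]), array([75.3, 72.7]), 68.8)
top [165. 189.] 906 (array([621.5, 257. ]), array([108.9,  84.7]), -73.2)
top [308. 203.] 330 (array([ 609.4, -128.2]), array([151.3,  16.3]), -88.6)
top [ 97. 222.] 100 (array([522.3, 426.7]), array([96.6,  7.8]), 17.0)
top [342. 226.] 180 (array([ 555.6, -219.5]), array([82.7, 13.2]), 1.2)
top [423. 230.] 379 (array([ 557.9, -427.2]), array([57.3, 55.4]), -24.2)
top [288. 246.] 235 (array([492.9, -80.6]), array([72. , 32.7]), -41.7)
top [197. 263.] 711 (array([433.7, 151.8]), array([108. ,  80.1]), 79.5)
top [195. 262.] 211 (array([434.8, 155.3]), array([42. , 39.5]), 68.5)
top [424. 271.] 591 (array([ 452.1, -425.5]), array([79.1, 62.5]), -75.2)
top [317. 288.] 803 (array([ 390.9, -174.7]), array([147.1,  64.1]), 86.8)
scene [256. 142.] 337 (array([ 384.4, -180.2]), array([147.4,  64.9]), 86.8)
scene [210. 162.] 112 (array([ 559.2, -216.9]), array([89.3, 23.5]), 0.8)
scene [257. 168.] 42 (array([467.1, -86.9]), array([70.3, 12.6]), -46.9)
scene [254. 173.] 66 (array([486.9, -77.6]), array([63.3, 12.5]), -46.9)
scene [218. 186.] 207 (array([ 609.6, -128.4]), array([154.9,  17.8]), -88.7)
scene [319. 203.] 571 (array([437.9, 153.3]), array([111.4,  87.5]), 79.6)
scene [248. 234.] 158 (array([664.1,  67. ]), array([82.5, 69.1]), -86.1)
scene [306. 261.] 627 (array([620.7, 256.7]), array([105.6,  86.5]), -73.2)
scene [374. 278.] 68 (array([528.7, 431.1]), array([97.6,  6.2]), 16.4)
```

View pics/c1.png

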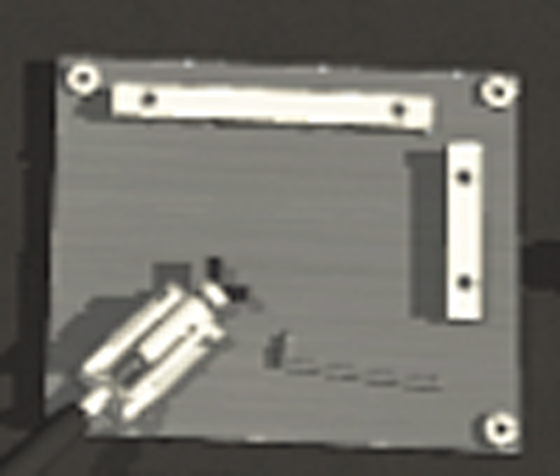

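```bash
cat >> h.py <<'E'
def go(target,yaw,pos,rot):
    """shift (units of 300mm, tool axes) and turn (rev) from measured pose; tool pointing down"""
    from scipy.spatial.transform import Rotation as R
    t=R.from_euler('xyz',[180,0,rot[2]],degrees=True).inv().apply(np.array(target,float)-pos)/300
    return t.round(4), round(-((yaw-rot[2]+180)%360-180)/360,4)
E
echo ok
```

```text
ok
```

Call:
step_arm(linear=[[0.15,-0.13,0],[0.35,-0.3,0],[0.55,-0.47,0],[0.75,-0.64,0],[0.85,-0.75,0],[0.95,-0.85,0],[0.95,-0.85,0],[0.95,-0.85,0],[0.95,-0.85,0]], turn=[-0.02,-0.05,-0.08,-0.11,-0.14,-0.17,-0.2,-0.22,-0.235], fingers=-1)

```text
time_s: 1.27
ee_pos: [384.8, -188.0, 224.8]
ee_rot: [-180.0, -0.0, 107.1]
force: [-0.5, 0.2, -0.6]
gripper_width: 90.9
gripper_force: 0.0
```

```bash
python3 - <<'E'
from workcell import env; from h import *
s=env.state(); print(s["time_s"],s["ee_pos"],s["ee_rot"],go([610,250,200],106.8,s["ee_pos"],s["ee_rot"]))
E
```

```text
1.275 [ 384.81901112 -187.95030794  224.79838472] [-1.79981762e+02 -8.59647427e-03  1.07073394e+02] (array([1.1751, 1.1461, 0.0827]), np.float64(0.0008))
```

Call:
step_arm(linear=[[0.1,0.1,0],[0.24,0.24,0],[0.38,0.38,0],[0.52,0.52,0.02],[0.66,0.66,0.04],[0.8,0.79,0.06],[0.93,0.91,0.08],[0.98,0.98,0.08]], turn=[0,0,0,0,0,0,0,0])

```text
time_s: 2.28
ee_pos: [581.4, 180.7, 199.6]
ee_rot: [-179.9, -0.0, 107.0]
force: [-0.5, -0.4, -0.2]
gripper_width: 91.2
gripper_force: 0.0
```

Call:
step_arm(linear=[[0.1,0.08,0],[0.195,0.165,0],[0.195,0.165,0],[0.195,0.165,0]], turn=[0,0,0,0])

```text
time_s: 2.78
ee_pos: [611.1, 247.8, 200.4]
ee_rot: [-179.9, 0.0, 106.8]
force: [0.4, -0.4, -0.6]
gripper_width: 90.9
gripper_force: 0.0
```

```bash
cat >> h.py <<'E'
def wrist(name):
    from workcell import env,cams
    from scipy.spatial.transform import Rotation as R
    s=env.state(); f=cams.grab_frame("wrist")
    T=np.eye(4); T[:3,:3]=R.from_euler('xyz',s["ee_rot"],degrees=True).as_matrix(); T[:3,3]=s["ee_pos"]
    E=T@f["tool_from_camera"]; k=np.array([f["fx"],f["fy"],f["cx"],f["cy"]])
    cv2.imwrite(name+"_raw.png",f["color"]); np.savez(name+".npz",E=E,k=k); return f["color"],E,k,s
E
python3 - <<'E'
from h import *
im,E,k,s=wrist("w1"); print(s["time_s"],s["ee_pos"],s["ee_rot"]); cv2.imwrite("pics/w1.png",im)
E
```

```text
2.775 [611.13090371 247.79255461 200.37181745] [-1.79907741e+02  3.97836021e-02  1.06829157e+02]
```

View pics/w1.png

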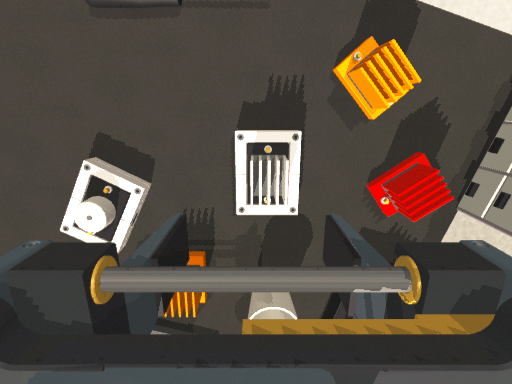

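The wrist view shows the finned mould upright at (235–301, 130–215), with fins at (250–289, 153–207) and brass studs at (268,149) and (267,200).

```bash
python3 - <<'E'
from h import *
im,E,k=load("w1"); hsv=cv2.cvtColor(im,cv2.COLOR_BGR2HSV)
m=((hsv[...,2]>150)&(hsv[...,1]<50)).astype(np.uint8); m[:, :225]=0;m[:,312:]=0;m[225:]=0;m[:120]=0
N,L,S,C=cv2.connectedComponentsWithStats(m)
for i in range(1,N):
    if S[i,4]<60: continue
    uv=cv2.findContours((L==i).astype(np.uint8),cv2.RETR_EXTERNAL,cv2.CHAIN_APPROX_NONE)[0][0][:,0]
    print(S[i],rect(uv,E,k,26),rect(uv,E,k,70))
b=((hsv[...,0]>12)&(hsv[...,0]<32)&(hsv[...,1]>90)).astype(np.uint8);b[:, :240]=0;b[:,295:]=0;b[212:]=0;b[:135]=0
N,L,S,C=cv2.connectedComponentsWithStats(b)
for i in range(1,N): print(S[i],C[i],cast(C[i],E,k,35)[0])
cv2.imwrite("pics/w1c.png",cv2.resize(im[120:225,220:320],None,fx=5.5,fy=5.5,interpolation=cv2.INTER_CUBIC))
E
```

```text
[ 235  130   67   85 3776] (array([621.5, 257.7]), array([104.7,  78.6]), -73.1) (array([616.9, 266.7]), array([90.9, 68.2]), -73.1)
[266 147   5   6  20] [267.65 149.35] [612.3903507  287.38167133  35.        ]
[265 199   2   5   7] [265.71428571 200.85714286] [629.04360181 226.80710881  35.        ]
```

View pics/w1c.png

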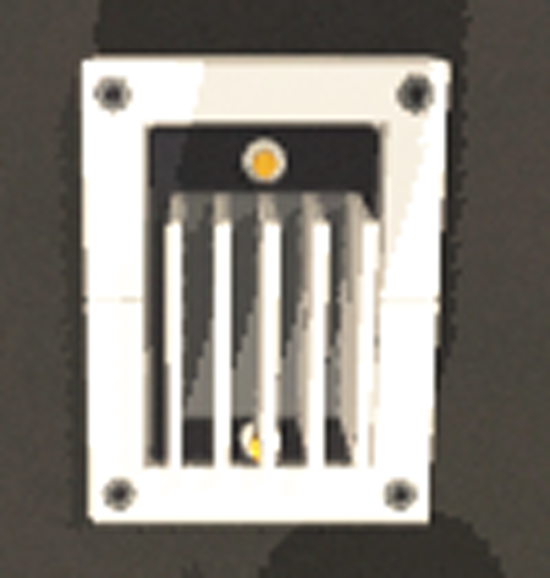

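The crop shows five fins, outer edges at crop columns 165–381 and tops spanning rows 220–466.

```bash
python3 - <<'E'
from workcell import env; from h import *
im,E,k=load("w1")
uv=np.array([[165,220],[381,220],[165,466],[381,466]])/5.5+[219.6,119.6]
P=cast(uv,E,k,70)[:,:2]; print(P.round(1),P.mean(0),rect(uv,E,k,70))
s=env.state(); print(go([621.3,257.5,43],106.9,s["ee_pos"],s["ee_rot"]))
E
```

```text
[[594.8 275.9]
 [634.  287.8]
 [608.8 228.6]
 [649.9 241. ]] [621.88970326 258.30683449] (array([622.2, 258.4]), array([49.4, 43. ]), -73.2)
(array([0.0224, 0.0421, 0.5256]), np.float64(-0.0003))
```

Call:
step_arm(linear=[[0.024,0.042,0],[0.024,0.042,0.1],[0.024,0.042,0.2],[0.024,0.042,0.3],[0.024,0.042,0.4],[0.024,0.042,0.48],[0.024,0.042,0.525],[0.024,0.042,0.525],[0.024,0.042,0.525]], turn=[0,0,0,0,0,0,0,0,0])

```text
time_s: 3.95
ee_pos: [622.5, 259.2, 44.6]
ee_rot: [179.9, -0.0, 106.8]
force: [0.2, -0.8, 0.8]
gripper_width: 91.6
gripper_force: 0.0
```

Call:
step_arm(linear=[[0,0,0],[0,0,0],[0,0,0],[0,0,0],[0,0,0],[0,0,0],[0,0,0],[0,0,0]], turn=[0,0,0,0,0,0,0,0], fingers=1, force=35)

```text
time_s: 4.95
ee_pos: [621.9, 259.0, 43.5]
ee_rot: [180.0, 0.0, 106.8]
force: [1.4, -0.0, -0.4]
gripper_width: 40.2
gripper_force: 35.0
```

Gripped at 40.2 mm width. Lift slowly.

Call:
step_arm(linear=[[0,0,-0.01],[0,0,-0.03],[0,0,-0.06],[0,0,-0.1],[0,0,-0.18],[0,0,-0.26],[0,0,-0.34],[0,0,-0.34],[0,0,-0.34]], turn=[0,0,0,0,0,0,0,0,0])

```text
time_s: 6.08
ee_pos: [621.0, 258.6, 144.8]
ee_rot: [-179.9, 0.0, 106.8]
force: [-0.3, -0.4, -3.4]
gripper_width: 39.8
gripper_force: 35.0
```

```bash
python3 - <<'E'
from h import *
im,E,k,s=wrist("w2"); print(s["time_s"],s["ee_pos"],s["ee_rot"],s["force"],s["gripper_width"])
print(go([575,-165,150],91.3,s["ee_pos"],s["ee_rot"]))
cv2.imwrite("pics/w2.png",im)
E
```

```text
6.075 [621.01526241 258.59765143 144.76680486] [-1.79916135e+02  1.22206512e-02  1.06818796e+02] [-0.33937813 -0.44177477 -3.38541843] 39.84804715222988
(array([-1.3072, -0.5554, -0.0174]), np.float64(0.0431))
```

View pics/w2.png

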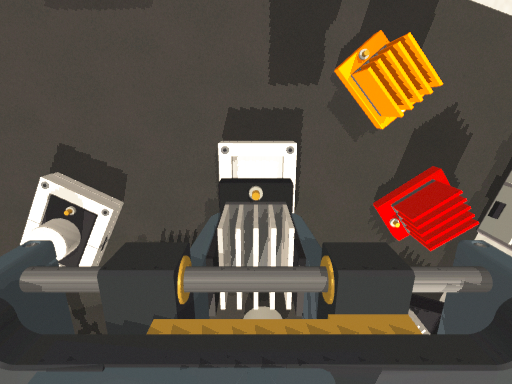

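The module hangs level in the grip, with its stud at (256,193); the mould below it is empty. Now carrying it to the jig.

Call:
step_arm(linear=[[-0.06,-0.025,0],[-0.18,-0.07,0],[-0.32,-0.13,0],[-0.46,-0.2,0],[-0.6,-0.26,0],[-0.74,-0.32,0],[-0.87,-0.37,0],[-0.95,-0.41,0],[-0.98,-0.42,0]], turn=[0.003,0.008,0.014,0.02,0.026,0.032,0.038,0.0425,0.0435])

```text
time_s: 7.25
ee_pos: [584.8, -61.2, 144.9]
ee_rot: [-179.9, 0.0, 91.0]
force: [-0.3, 0.0, -2.5]
gripper_width: 39.8
gripper_force: 35.0
```

```bash
python3 - <<'E'
from workcell import env; from h import *
s=env.state(); print(s["time_s"],s["ee_pos"],s["ee_rot"],go([566,-161,145],91.2,s["ee_pos"],s["ee_rot"]))
E
```

```text
7.25 [584.8352777  -61.2475976  144.91033062] [-1.79905187e+02  1.14178139e-02  9.09780179e+01] (array([-3.314e-01, -6.850e-02, -3.000e-04]), np.float64(-0.0006))
```

Call:
step_arm(linear=[[-0.08,-0.015,0],[-0.2,-0.04,0],[-0.3,-0.06,0],[-0.33,-0.068,0],[-0.33,-0.068,0],[-0.33,-0.068,0]], turn=[0,0,0,0,0,0])

```text
time_s: 8.0
ee_pos: [567.8, -157.3, 145.3]
ee_rot: [-180.0, -0.0, 91.2]
force: [0.0, 1.3, -2.3]
gripper_width: 40.0
gripper_force: 35.0
```

```bash
python3 - <<'E'
from h import *
im,E,k,s=wrist("w3"); print(s["time_s"],s["ee_pos"],s["ee_rot"],s["force"],s["gripper_width"])
cv2.imwrite("pics/w3.png",cv2.resize(im,(768,576),interpolation=cv2.INTER_CUBIC))
E
```

```text
8.0 [ 567.83810003 -157.29523932  145.34843317] [-1.79994003e+02 -3.47247612e-02  9.12096864e+01] [ 0.03213672  1.32506752 -2.26247094] 40.01203999089038
```

View pics/w3.png

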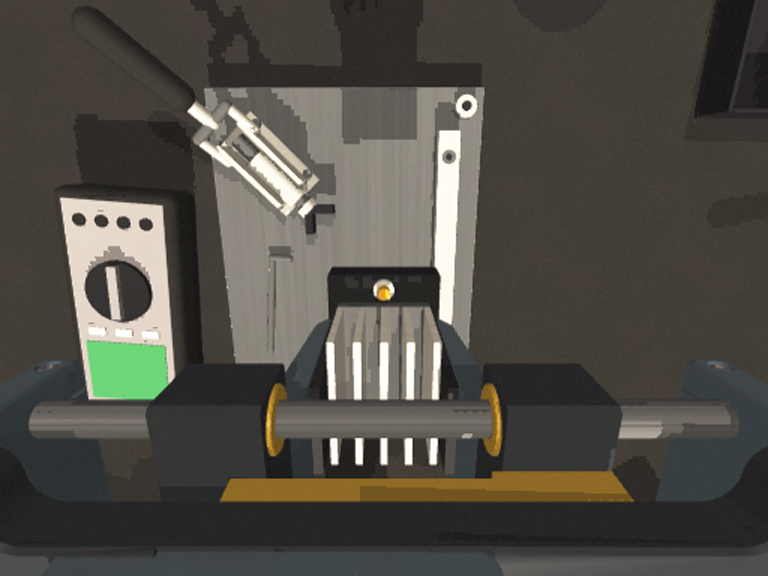

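The wrist view shows the held module at (330–440, 268–465), its stud at (384,290). The long fence is the white strip at columns 437–460, rows 130–320, and the clamp at (260,150) is clear of it.

```bash
python3 - <<'E'
from h import *
im,E,k=load("w3"); hsv=cv2.cvtColor(im,cv2.COLOR_BGR2HSV); g=im.max(2).astype(float)
def edge(rows,c0,c1,sgn):
    out=[]
    for r in rows:
        d=np.diff(g[r,c0:c1])*sgn; i=int(d.argmax())
        if d[i]<20: continue
        w=np.clip(d[max(0,i-1):i+2],0,None); out.append((c0+max(0,i-1)+(w*np.arange(len(w))).sum()/w.sum()+.5,r))
    return np.array(out)
for nm,rows,c0,c1,sg,z in(("fence inner",range(115,205),286,300,1,24),("fence outer",range(92,195),300,315,-1,24)):
    p=edge(rows,c0,c1,sg); P=cast(p,E,k,z)
    for _ in range(3):
        a=np.polyfit(P[:,1],P[:,0],1); r=P[:,0]-np.polyval(a,P[:,1]); ok=abs(r)<1; P=P[ok]
    print(nm,len(P),"x at y=-128,-174:",np.polyval(a,[-128,-174]),"dir",np.degrees(np.arctan(a[0])),r.std())
print("raw rows",g[178:198,[222,240,270,288]].T.astype(int))
zb=145.35-43.5+26
for r in (190,196):print(r,g[r,212:226].astype(int),g[r,284:300].astype(int))
print(cast([[219.5,190],[292.5,190],[256,178.5]],E,k,zb), cast([[256,193.5]],E,k,zb+9))
E
```

```text
fence inner 43 x at y=-128,-174: [602.42183146 606.44653086] dir -5.000273027696628 0.37631504244134567
fence outer 103 x at y=-128,-174: [614.71191523 615.77552834] dir -1.3245583797030567 0.1560337264274777
raw rows [[44 29 25 26 24 36 39 36 37 37 37 39 38 36 41 38 39 39 37 38]
 [47 26 28 25 29 33 38 38 37 38 39 39 39 36 40 38 38 36 38 37]
 [47 29 28 28 28 36 38 36 39 38 39 39 39 35 40 38 37 38 39 37]
 [40 27 24 27 29 36 39 37 37 40 37 39 40 38 38 38 40 38 38 38]]
190 [142 142 142 139 140 143  81  36  36  40  38  39  39  36] [ 37  38  35  38  40  40  36  37  48 173 253 254 253 253 253 253]
196 [142 143 141 140 138 140 109  35  38  38  37  34  38  37] [ 40  36  38  36  38  38  38  38  56 228 253 253 253 253 253 253]
[[ 542.50135539 -127.08433278  127.85      ]
 [ 590.51687257 -126.07818602  127.85      ]
 [ 566.34526904 -118.81034349  127.85      ]] [[ 566.49368949 -126.28895828  136.85      ]]
```

Call:
step_arm(linear=[[-0.033,0.017,0.03],[-0.033,0.017,0.1],[-0.033,0.017,0.18],[-0.033,0.017,0.25],[-0.033,0.017,0.3],[-0.033,0.017,0.322],[-0.033,0.017,0.322],[-0.033,0.017,0.322],[-0.033,0.017,0.322]], turn=[-0.0003,-0.0003,-0.0003,-0.0003,-0.0003,-0.0003,-0.0003,-0.0003,-0.0003])

```text
time_s: 9.18
ee_pos: [573.5, -168.4, 49.6]
ee_rot: [179.9, 0.0, 91.3]
force: [0.1, -0.5, -3.5]
gripper_width: 40.0
gripper_force: 35.0
```

Call:
step_arm(linear=[[0,0,0.002],[0,0,0.004],[0,0,0.004],[0,0,0.004]], turn=[0,0,0,0])

```text
time_s: 9.68
ee_pos: [573.0, -168.2, 47.6]
ee_rot: [180.0, 0.0, 91.3]
force: [-0.1, 0.5, -2.8]
gripper_width: 40.0
gripper_force: 35.0
```

Call:
step_arm(linear=[[0,0,0.002],[0,0,0.004],[0,0,0.004],[0,0,0.004]], turn=[0,0,0,0])

```text
time_s: 10.18
ee_pos: [573.0, -168.2, 46.4]
ee_rot: [-180.0, 0.0, 91.3]
force: [0.1, -0.2, -2.4]
gripper_width: 40.0
gripper_force: 35.0
```

Call:
step_arm(linear=[[0,0,0.001],[0,0,0.002],[0,0,0.002],[0,0,0.002]], turn=[0,0,0,0])

```text
time_s: 10.68
ee_pos: [573.0, -168.2, 45.8]
ee_rot: [-180.0, 0.0, 91.3]
force: [0.0, -0.1, -3.8]
gripper_width: 39.9
gripper_force: 35.0
```

Call:
step_arm(linear=[[0,0,0.001],[0,0,0.002],[0,0,0.002],[0,0,0.002]], turn=[0,0,0,0])

```text
time_s: 11.18
ee_pos: [573.0, -168.2, 45.4]
ee_rot: [180.0, 0.0, 91.3]
force: [-0.9, 0.1, -1.0]
gripper_width: 39.5
gripper_force: 35.0
```

Call:
step_arm(linear=[[0,0,0.001],[0,0,0.002],[0,0,0.002],[0,0,0.002]], turn=[0,0,0,0])

```text
time_s: 11.68
ee_pos: [573.0, -168.3, 45.4]
ee_rot: [180.0, 0.0, 91.3]
force: [-2.2, -0.3, 4.3]
gripper_width: 40.0
gripper_force: 35.0
```

Flat on the plate with a light down force (~7 N). Slide to the long fence.

Call:
step_arm(linear=[[0,0.003,0],[0,0.006,0],[0,0.009,0],[0,0.012,0],[0,0.012,0],[0,0.012,0]], turn=[0,0,0,0,0,0])

```text
time_s: 12.42
ee_pos: [576.2, -168.3, 45.4]
ee_rot: [-180.0, 0.0, 91.3]
force: [-3.2, 0.7, 6.2]
gripper_width: 40.0
gripper_force: 35.0
```

Call:
step_arm(linear=[[0,0.002,0],[0,0.004,0],[0,0.004,0],[0,0.004,0]], turn=[0,0,0,0])

```text
time_s: 12.92
ee_pos: [577.3, -168.3, 45.4]
ee_rot: [-180.0, 0.0, 91.3]
force: [-3.7, 0.5, 6.2]
gripper_width: 40.0
gripper_force: 35.0
```

Call:
step_arm(linear=[[0,0.002,0],[0,0.004,0],[0,0.004,0],[0,0.004,0]], turn=[0,0,0,0])

```text
time_s: 13.42
ee_pos: [578.0, -168.3, 45.4]
ee_rot: [-179.9, 0.0, 91.3]
force: [-4.0, -0.4, 6.6]
gripper_width: 39.8
gripper_force: 35.0
```

Call:
step_arm(linear=[[0,0.001,0],[0,0.003,0],[0,0.003,0],[0,0.003,0]], turn=[0,0,0,0])

```text
time_s: 13.92
ee_pos: [578.1, -168.3, 45.5]
ee_rot: [-179.8, 0.0, 91.3]
force: [-7.4, -0.4, 8.3]
gripper_width: 40.0
gripper_force: 35.0
```

Long fence reached at x ≈ 578.1. Now the end stop.

Call:
step_arm(linear=[[-0.003,0,0],[-0.006,0,0],[-0.009,0,0],[-0.012,0,0],[-0.012,0,0],[-0.012,0,0]], turn=[0,0,0,0,0,0])

```text
time_s: 14.68
ee_pos: [578.1, -169.5, 45.5]
ee_rot: [-179.8, -0.2, 91.3]
force: [-7.2, 6.6, 11.3]
gripper_width: 39.5
gripper_force: 35.0
```

Call:
step_arm(linear=[[-0.002,0,0],[-0.004,0,0],[-0.004,0,0],[-0.004,0,0]], turn=[0,0,0,0])

```text
time_s: 15.18
ee_pos: [578.1, -170.7, 45.5]
ee_rot: [-179.8, -0.2, 91.3]
force: [-6.8, 6.3, 10.4]
gripper_width: 39.7
gripper_force: 35.0
```

Call:
step_arm(linear=[[-0.002,0,0],[-0.004,0,-0.001],[-0.004,0,-0.001],[-0.004,0,-0.001]], turn=[0,0,0,0])

```text
time_s: 15.68
ee_pos: [578.2, -172.1, 45.5]
ee_rot: [-179.8, -0.2, 91.3]
force: [-5.6, 6.1, 7.9]
gripper_width: 40.2
gripper_force: 35.0
```

Call:
step_arm(linear=[[-0.002,0,0],[-0.004,0,0],[-0.004,0,0],[-0.004,0,0]], turn=[0,0,0,0])

```text
time_s: 16.18
ee_pos: [578.2, -172.5, 45.6]
ee_rot: [-179.8, -0.3, 91.3]
force: [-6.2, 8.2, 9.8]
gripper_width: 39.3
gripper_force: 35.0
```

Call:
step_arm(linear=[[-0.002,0,0],[-0.004,0,0],[-0.004,0,0],[-0.004,0,0],[-0.004,0,0]], turn=[0,0,0,0,0])

```text
time_s: 16.8
ee_pos: [578.2, -172.6, 45.6]
ee_rot: [-179.8, -0.4, 91.3]
force: [-4.4, 11.7, 10.9]
gripper_width: 40.1
gripper_force: 35.0
```

```bash
python3 - <<'E'
from workcell import env
s=env.state(); print({a:s[a].round(2) for a in("ee_pos","ee_rot","force","torque")})
E
```

```text
{'ee_pos': array([ 578.18, -172.63,   45.65]), 'ee_rot': array([-179.76,   -0.36,   91.25]), 'force': array([-4.39, 11.67, 10.93]), 'torque': array([1.95, 0.78, 0.31])}
```

Both contacts made, but pushing tilts the tool about 0.36°. I'll press down a bit more and ease the grip so the module settles flat in the pads.

Call:
step_arm(linear=[[0,0,0.002],[0,0.001,0.004],[0,0.002,0.004],[0,0.002,0.004],[0,0.002,0.004]], turn=[0,0,0,0,0], force=22)

```text
time_s: 17.42
ee_pos: [578.2, -172.6, 45.6]
ee_rot: [-179.7, -0.4, 91.3]
force: [-8.7, 13.5, 17.8]
gripper_width: 39.6
gripper_force: 22.0
```

```bash
python3 - <<'E'
from h import *
im,E,k,s=wrist("w4"); print({a:s[a].round(2) for a in("ee_pos","ee_rot","force","torque")})
cv2.imwrite("pics/w4.png",cv2.resize(im[100:340,130:400],None,fx=2.4,fy=2.4,interpolation=cv2.INTER_CUBIC))
E
```

```text
{'ee_pos': array([ 578.18, -172.62,   45.6 ]), 'ee_rot': array([-179.71,   -0.36,   91.25]), 'force': array([-8.72, 13.52, 17.84]), 'torque': array([2.06, 1.4 , 0.34])}
```

View pics/w4.png

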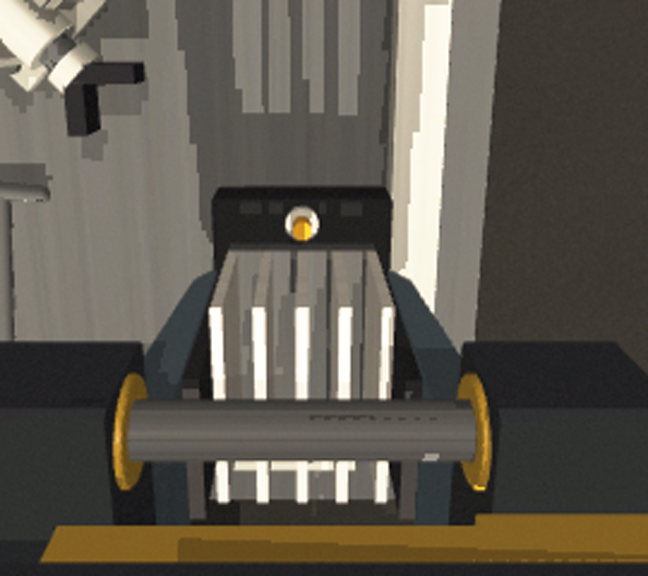

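The crop shows the base's right side lying against the long fence's inner face (column ~391) with no visible gap. One mild settling step follows.

Call:
step_arm(linear=[[0.001,0,0.001],[0.001,0,0.003],[0.001,0,0.003],[0.001,0,0.003],[0.001,0,0.003]], turn=[0,0,0,0,0], force=18)

```text
time_s: 18.1
ee_pos: [578.2, -172.7, 45.3]
ee_rot: [-179.7, -0.3, 91.2]
force: [-9.9, 11.9, 21.8]
gripper_width: 39.9
gripper_force: 18.0
```

Call:
step_arm(linear=[[0,0,0],[0,0,0],[0,0,0],[0,0,0]], turn=[0,0,0,0], force=30)

```text
time_s: 18.6
ee_pos: [578.2, -172.7, 45.3]
ee_rot: [-179.7, -0.3, 91.2]
force: [-10.6, 12.4, 20.4]
gripper_width: 40.0
gripper_force: 30.0
```

```bash
python3 -c "
from workcell import env
print(env.job_done())"
```

```text
the job is handed in; nothing more can be done
None
```

The finned module sits on the jig plate, still gripped and pressed at about 10 N against the long fence and 12 N against the end stop; the tool leans about 0.3° under that push, so check for a slight tilt before you close the clamp.

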